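# Kit the can capacitors by size

## Task

Pick out the four round can capacitors (black sleeve, bare aluminium top) from the parts on the soldering bench and stand each upright in the round kitting dish of its own size rank: the smallest can in the smallest dish, and so on up to the largest in the largest. Set them down flat on the dish floor inside the lip, without dropping them in or knocking any over, and leave the transformer and the solder reel where they are.

Things in the scene. Friction and masses are not known exactly. Their poses are not given: they have to be found in the camera images.
- can22_center (a point): The smallest can capacitor: an upright, loose, solid cylinder with black sleeve and bare aluminium top, 22 mm in diameter and 50 mm tall, 20 to 300 g. The point is its centre, 25 mm above its underside; z is its upright axis.
- can32_center (a point): The second smallest can capacitor: an upright, loose, solid cylinder with black sleeve and bare aluminium top, 32 mm in diameter and 58 mm tall, 20 to 300 g. The point is its centre, 29 mm above its underside; z is its upright axis.
- can42_center (a point): The second largest can capacitor: an upright, loose, solid cylinder with black sleeve and bare aluminium top, 42 mm in diameter and 66 mm tall, 20 to 300 g. The point is its centre, 33 mm above its underside; z is its upright axis.
- can52_center (a point): The largest can capacitor: an upright, loose, solid cylinder with black sleeve and bare aluminium top, 52 mm in diameter and 75 mm tall, 20 to 300 g. The point is its centre, 37.5 mm above its underside; z is its upright axis.
- dish38: The smallest kitting dish, fixed to the bench: a black square plate, 54 mm on a side and 3 mm thick, carrying a grey round lip of 38 mm inner diameter, 4 mm wide, whose top is 7 mm above the bench. Origin: centre of the underside (on the bench, z = 0), z up. Its floor is 3 mm above the origin; the 22 mm can belongs in it. The lip is low, but fingertips reaching below it beside a can would strike it.
- dish48: The second smallest kitting dish, fixed to the bench: a black square plate, 64 mm on a side and 3 mm thick, carrying a grey round lip of 48 mm inner diameter, 4 mm wide, whose top is 7 mm above the bench. Origin: centre of the underside (on the bench, z = 0), z up. Its floor is 3 mm above the origin; the 32 mm can belongs in it. The lip is low, but fingertips reaching below it beside a can would strike it.
- dish58: The second largest kitting dish, fixed to the bench: a black square plate, 74 mm on a side and 3 mm thick, carrying a grey round lip of 58 mm inner diameter, 4 mm wide, whose top is 7 mm above the bench. Origin: centre of the underside (on the bench, z = 0), z up. Its floor is 3 mm above the origin; the 42 mm can belongs in it. The lip is low, but fingertips reaching below it beside a can would strike it.
- dish68: The largest kitting dish, fixed to the bench: a black square plate, 84 mm on a side and 3 mm thick, carrying a grey round lip of 68 mm inner diameter, 4 mm wide, whose top is 7 mm above the bench. Origin: centre of the underside (on the bench, z = 0), z up. Its floor is 3 mm above the origin; the 52 mm can belongs in it. The lip is low, but fingertips reaching below it beside a can would strike it.
- transformer_center (a point): A loose mains transformer, not to be moved: steel core with a copper winding, blocky, 50 x 44 x 42 mm tall. The point is its centre, 21 mm above the bench.
- reel_center (a point): A loose reel of solder wire standing on its flange, not to be moved: round, green flanges 56 mm in diameter, 40 mm tall, with a dark centre hole. The point is its centre, 20 mm above the bench. (An unlisted loose finned heat sink, 44 x 44 x 32 mm, also stands among the parts. At the start no two centres are nearer than 120 mm.)
Things that resemble listed ones, but are neither listed nor needed, are in the scene too. Leave any yellow look-alike of the part that bears can22_center alone.

How it is judged (in metres and radians):
At the end, for the whole second after the job is handed in: Each of the four cans stands upright (within 4.5 degrees) on the floor of its own dish (height within 3 mm up, 4 mm down), its axis within 12 mm of the dish's centre, released by the gripper and at rest (horizontal distance between can22_center and dish38 below 0.012 m and z of can22_center in the frame of dish38 between 0.024 and 0.031 m and angle between each of can22_center, can32_center, can42_center, can52_center's own z axis and vertical below 0.08 rad and linear speed of each of can22, can32, can42, can52 below 0.02 m/s and angular speed of each of can22, can32, can42, can52 below 0.3 rad/s and contact force between each of can22, can32, can42, can52 and the fingers below 0.05 N and horizontal distance between can32_center and dish48 below 0.012 m and z of can32_center in the frame of dish48 between 0.028 and 0.035 m and horizontal distance between can42_center and dish58 below 0.012 m and z of can42_center in the frame of dish58 between 0.032 and 0.039 m and horizontal distance between can52_center and dish68 below 0.012 m and z of can52_center in the frame of dish68 between 0.0365 and 0.0435 m); the robot touches nothing.
It fails at once if the transformer is shifted by more than 25 mm (distance of transformer_center from where it was at the start of the episode above 0.025 m).
It fails at once if the reel is shifted by more than 25 mm (distance of reel_center from where it was at the start of the episode above 0.025 m).
It fails at once if a can is let go more than 20 mm above the floor of its dish (dropped in) ((horizontal distance between can22_center and dish38 below 0.03 m and z of can22_center in the frame of dish38 above 0.048 m and contact force between can22 and the fingers below 0.05 N) or (horizontal distance between can32_center and dish48 below 0.03 m and z of can32_center in the frame of dish48 above 0.052 m and contact force between can32 and the fingers below 0.05 N) or (horizontal distance between can42_center and dish58 below 0.03 m and z of can42_center in the frame of dish58 above 0.056 m and contact force between can42 and the fingers below 0.05 N) or (horizontal distance between can52_center and dish68 below 0.03 m and z of can52_center in the frame of dish68 above 0.0605 m and contact force between can52 and the fingers below 0.05 N)).
It fails at once if a can is knocked or laid over (tilted beyond 60 degrees) (angle between any of can22_center, can32_center, can42_center, can52_center's own z axis and vertical above 1.05 rad).
It also fails if it takes over 93 s, if anything falls off the work surface, if the arm or the gripper's body presses on something with over 40 N, if the wrist force passes 120 N, or if a joint passes its speed limit or range.

## Robot

A 6-joint arm with a two-finger parallel gripper is mounted at the origin on the work surface. World frame = base frame: x ahead of the robot, y to its left, z up, the work surface at z = 0. Lengths are in mm, angles in degrees, forces in N, time in s.
With the tool pointing down it reaches from about 350 to 775 mm from the base axis. Payload 5.5 kg.
Tool frame: the origin (TCP) lies between the finger pads; the fingertips stand 22 mm ahead of it and the grasp point (between the pads) lies 3 mm ahead of it; z points along the fingers, y is the direction in which the jaws open and shut (so a half turn about z gives the same grasp; the last joint's range is limited). The gripper opens to 85 mm and grips with 20 to 120 N. Pads are 22 mm wide; open, the fingers measure 114 mm over their backs; the gripper's body (76 mm by 85 mm) begins 54 mm behind the grasp point. The pads swing forward as they close: fully open they stand 13 mm farther back than shut.
Start: joints at [-71.711, 17.945, 2.641, 74.691, 0, 82.002], TCP at [254.653, -515.578, 253.323] pointing down, gripper open.
Joint ranges: [-158.12, 158.12], [-49.38, 96.58], [-58.88, 72.47], [-126.05, 133.96], [-84.25, 85.87], [-180, 180]. Speed limits (degrees/s): [147.25, 147.25, 180, 180, 180, 180].

## Interface

Orientations are given as [roll, pitch, yaw] about the fixed x, y, z axes, in that order (R = Rz(yaw) Ry(pitch) Rx(roll)).
In Python, from plant import * gives the robot as it stands. The module is installed in compiled form; this text tells all that it offers.
- The arm moves only by the tool step_arm, never from a script. Its argument "increments" is a list of rows, each a list of 2 entries, a list of its own where there are three numbers: the shift along the tool's x, y, z in cm, then the turn, a rotation vector about the tool's x, y, z in degrees. A call has 1 to 5 rows; each row shifts and turns the commanded pose from where the row before left it, along the tool's axes as they then stand; what a row does not reach is not made up. A row lasts 1/10 s, in which the tool goes at most 50 mm and 8.59 degrees, less where a joint would pass 70% of its speed; a pose out of reach is approached as far as the arm can. A call is refused whole if a number of a shift passes 5 or a number of a turn 8.59, either way. A call with a gripper value outside its range is refused whole. "jaw" is the opening, from -1 (shut) to 1 (fully open), set as the call begins (left out, the last holds). The fingers move at their own pace and stop on an object; "grip_force" is the grip in N (left out, the last holds). Time passes only in rows, so rows that do not move let the fingers close. It gives the time, the measured TCP pose, the force and the opening at its end, in the units of the state.
- get_obs(): the state, without advancing time (a new reading comes with each control period).
- capture(name): name is "scene" or "side" or "wrist"; returns the picture (420x560x3 uint8, blue, green, red); there is no depth.
- camera_params(name): a dict with "K" (3x3 intrinsics, pixels), "pose" (4x4, takes a point from camera to world coordinates). Camera axes: x right, y down, z forward; pixel columns grow to the right and rows downward; lengths in mm; the calibration is good to about 2 mm. A picture is of the moment at which its call begins: read the wrist's pose just before it. camera_params takes no time and is no camera call; for the wrist camera it gives the pose at the moment of the call.
- sign_off(): hands the job in, once; it reports no verdict.
The state is a dict: "time": time; "qpos": joint angles; "qd": joint speeds; "tau": joint torques, N m; "eef_pos": TCP position; "tool_rot": TCP orientation; "contact_force": force on the tool from outside, world axes, zero at the start; "wrist_torque": the same for the moment, N m; "grip_width": opening from 0.0 (shut) to 1.0 (fully open).
Only numpy, scipy, OpenCV 4.12 (cv2) and the standard library are available. Lean on these libraries where they do the work, as an engineer would, in place of code of your own. Each camera call takes 0.05 s, during which the arm holds its last target. There are 200 camera calls.

## Working session

There is one attempt and no reset: what is moved stays moved. The work goes in short steps, Python scripts to look and compute and a tool call to move; the robot and the scene stay as the last step left them, time stands still between calls to the robot, and variables do not carry over. Pictures are saved under pics/ and viewed, about 12 in all and at most 16, crops included, and the job is handed in when it is done.

Besides the shell and the picture viewer there is one more tool, called as name(argument=value, ...), one argument or row to a line, values as JSON. step_arm: Moves the arm, as the interface text tells. Its arguments: {"type":"object","properties":{"increments":{"type":"array"},"jaw":{"type":"number"},"grip_force":{"type":"number"}},"required":["increments"]}

```bash
mkdir -p pics; python3 - <<'E'
from plant import *
import cv2,numpy as np
o=get_obs();print(o)
for n in("scene","side"):
    p=camera_params(n);print(n,np.round(p["K"],1).tolist(),np.round(p["pose"],3).tolist());cv2.imwrite(f"pics/{n}0.png",capture(n))
p=camera_params("wrist");print(np.round(p["K"],1).tolist(),np.round(p["pose"],3).tolist());cv2.imwrite("pics/wrist0.png",capture("wrist"))
a=cv2.imread("pics/scene0.png")
E
```

```text
{'time': 0.0, 'qpos': array([-7.17121433e+01,  1.79911674e+01,  2.57612472e+00,  7.46917787e+01,
        1.25689613e-05,  8.20016219e+01]), 'qd': array([ 0.09114121,  0.0424485 ,  0.00336332, -0.04357424,  0.025203  ,
       -0.01441756]), 'tau': array([ 7.02849757e-04, -4.80630898e+01,  2.98531383e+01,  1.95071299e-02,
        2.52414469e-05,  8.49222772e-06]), 'eef_pos': array([ 254.48037987, -515.07821442,  252.39917337]), 'tool_rot': array([-1.79894220e+02, -1.48761092e-02,  2.62862210e+01]), 'contact_force': array([-0.13042298, -0.32301725, -0.22211907]), 'wrist_torque': array([-0.03448819,  0.03083148,  0.02034917]), 'grip_width': 0.9941299551873911}
scene [[518.7, 0.0, 275.7], [0.0, 518.7, 213.1], [0.0, 0.0, 1.0]] [[0.854, 0.349, -0.386, 1090.618], [0.52, -0.567, 0.638, -943.974], [0.004, -0.746, -0.666, 1044.58], [0.0, 0.0, 0.0, 1.0]]
side [[384.9, 0.0, 279.0], [0.0, 384.9, 216.0], [0.0, 0.0, 1.0]] [[-0.813, -0.357, 0.46, -47.552], [-0.582, 0.47, -0.664, 784.028], [0.021, -0.807, -0.59, 764.023], [0.0, 0.0, 0.0, 1.0]]
[[373.6, 0.0, 278.8], [0.0, 373.6, 203.9], [0.0, 0.0, 1.0]] [[0.443, -0.861, -0.249, 317.398], [-0.897, -0.426, -0.122, -484.038], [-0.001, 0.277, -0.961, 372.984], [0.0, 0.0, 0.0, 1.0]]
```

View pics/scene0.png

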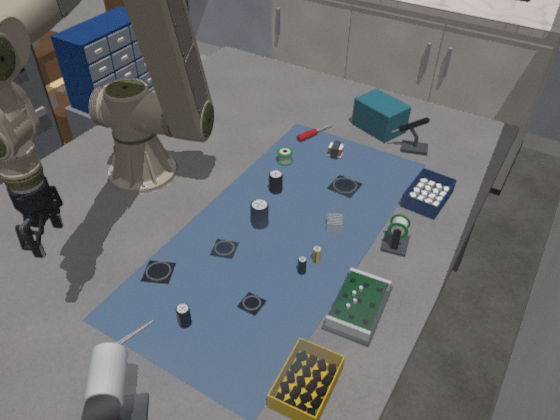

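View pics/side0.png

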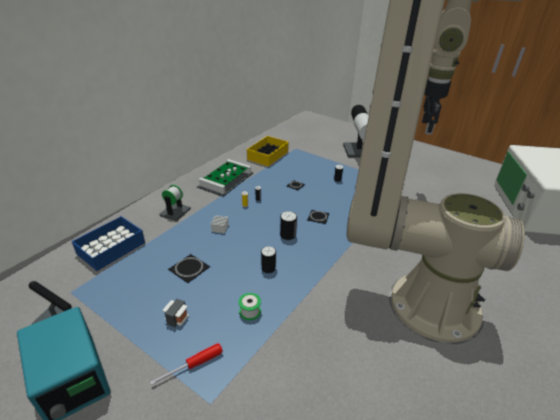

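The scene view shows four black cans at about (276,181), (260,212), (302,265) and (184,315). The dishes are at (345,186), (225,248), (252,303) and (158,271). The yellow look-alike is at (317,255), the heat sink at (335,222), the transformer at (336,150) and the reel at (285,156). I'll enlarge this for the size ranking.

```bash
python3 - <<'E'
import cv2
a=cv2.imread("pics/scene0.png")
cv2.imwrite("pics/crop1.png",cv2.resize(a[135:335,135:375],None,fx=3,fy=3,interpolation=cv2.INTER_CUBIC))
b=cv2.imread("pics/side0.png")
cv2.imwrite("pics/crop2.png",cv2.resize(b[150:330,160:360],None,fx=3.3,fy=3.3,interpolation=cv2.INTER_CUBIC))
E
```

```text
(no output)
```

View pics/crop1.png

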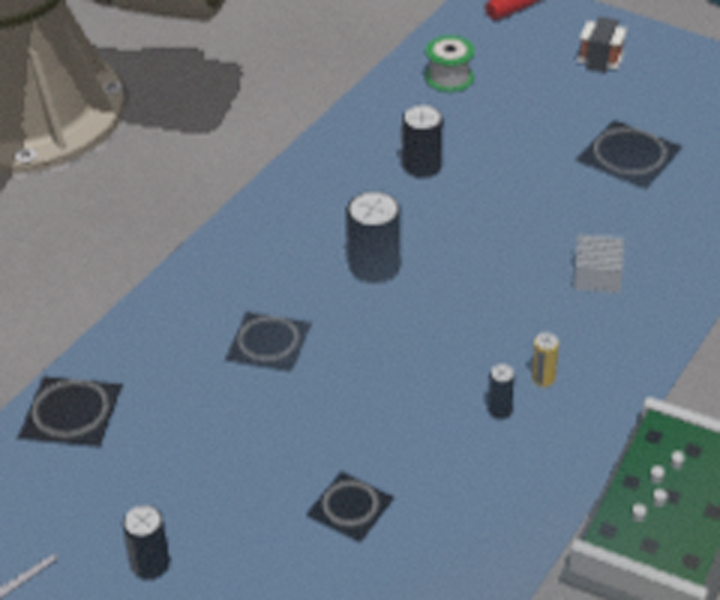

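View pics/crop2.png

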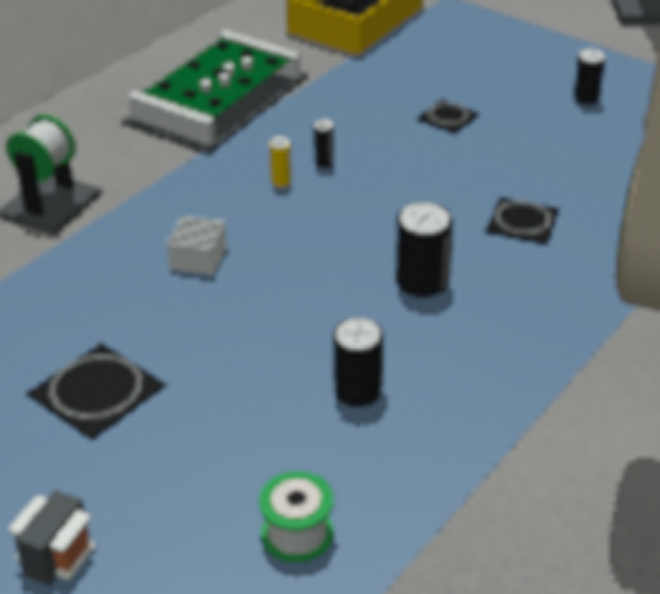

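```bash
cat > h.py <<'E'
from plant import *
import cv2,numpy as np
def bp(p,uv,z):
    K=np.array(p["K"]);T=np.array(p["pose"]);d=T[:3,:3]@np.linalg.solve(K,[uv[0],uv[1],1]);c=T[:3,3]
    return c+d*(z-c[2])/d[2]
def proj(p,X):
    K=np.array(p["K"]);T=np.array(p["pose"]);q=K@(T[:3,:3].T@(np.array(X,float)-T[:3,3]));return q[:2]/q[2]
E
python3 - <<'E'
from h import *
p=camera_params("scene");s=camera_params("side")
def m(n,uv,w,z,sv=None):
    P=bp(p,(135+uv[0]/3,135+uv[1]/3),z);dep=np.linalg.norm(P-np.array(p["pose"])[:3,3])
    print(n,np.round(P,1),"diam",round(w/3*dep/518.7,1), "side",np.round(bp(s,(160+sv[0]/3.3,150+sv[1]/3.3),z),1) if sv else "")
m("A",(423,117),41,66,(358,334));m("B",(373,209),53,75,(424,219));m("C",(502,373),26,50,(323,126));m("D",(143,520),38,58,(591,57))
m("yel",(545,342),25,50,(280,144))
m("d1",(630,151),75,7,(97,386));m("d2",(268,339),64,7,(523,217));m("d3",(350,503),60,7,(448,115));m("d4",(68,408),80,7)
m("tr",(602,35),1,42);m("reel",(450,49),49,40,(297,498));m("hs",(600,250),49,32)
E
```

```text
A [429.9 149.6  66. ] diam 42.4 side [424.8 148.4  66. ]
B [470.1  -8.2  75. ] diam 50.5 side [465.8  -7.2  75. ]
C [ 668.3 -109.3   50. ] diam 22.8 side [ 663.4 -108.4   50. ]
D [ 507.5 -402.7   58. ] diam 31.0 side [ 503.8 -402.6   58. ]
yel [682.5 -56.3  50. ] diam 22.4 side [677. -54.  50.]
d1 [608.8 280.5   7. ] diam 80.8 side [601.9 281.2   7. ]
d2 [ 443.4 -149.5    7. ] diam 60.0 side [ 438.2 -149.     7. ]
d3 [ 613.9 -270.1    7. ] diam 51.1 side [ 608.1 -267.2    7. ]
d4 [ 341.9 -312.3    7. ] diam 73.4 side 
tr [506.9 412.4  42. ] diam 1.1 side 
reel [373.2 301.1  40. ] diam 55.2 side [368.7 298.3  40. ]
hs [662.2  97.3  32. ] diam 47.7 side
```

The size ranks are clear. A (276,174) is the 42 mm can, B (259,205) the 52, C (302,259) the 22 and D (183,308) the 32. The yellow can at (317,249) is the look-alike and stays put. By lip diameter, d1 is dish68, d4 dish58, d2 dish48 and d3 dish38. The two enlarged crops confirm this. I'll turn the tool to yaw 90 first, so that tool x is world y and tool y is world x.

step_arm(
  increments=[
    [[0, 0, 1.15], [0, 0, -7.96]],
    [[0, 0, 1.15], [0, 0, -7.96]],
    [[0, 0, 1.15], [0, 0, -7.96]],
    [[0, 0, 1.15], [0, 0, -7.96]],
    [[0, 0, 1.15], [0, 0, -7.96]],
  ],
  jaw=1,
  grip_force=30,
)

```text
time: 0.65
eef_pos: [254.6, -515.3, 195.0]
tool_rot: [-180.0, -0.0, 66.4]
contact_force: [-0.3, 0.5, -0.8]
grip_width: 0.997
```

step_arm(
  increments=[
    [[0, 0, 1.15], [0, 0, -7.96]],
    [[0, 0, 1.15], [0, 0, -7.96]],
    [[0, 0, 1.15], [0, 0, -7.96]],
    [[0, 0, 0], [0, 0, 0]],
  ],
)

```text
time: 1.05
eef_pos: [254.2, -514.3, 159.3]
tool_rot: [-179.9, -0.2, 90.0]
contact_force: [-0.2, 0.8, -0.0]
grip_width: 1.004
```

step_arm(
  increments=[
    [[1.6, 3.6, 0], [0, 0, 0]],
    [[1.6, 3.6, 0], [0, 0, 0]],
    [[1.6, 3.6, 0], [0, 0, 0]],
    [[1.6, 3.6, 0], [0, 0, 0]],
    [[1.6, 3.6, 0], [0, 0, 0]],
  ],
)

```text
time: 1.55
eef_pos: [436.1, -435.1, 162.0]
tool_rot: [180.0, 0.0, 89.7]
contact_force: [-0.4, -0.4, -0.0]
grip_width: 0.998
```

step_arm(
  increments=[
    [[1.6, 3.6, 0], [0, 0, 0]],
    [[1.6, 3.5, 0], [0, 0, 0]],
    [[0, 0, 0], [0, 0, 0]],
    [[0, 0, 0], [0, 0, 0]],
  ],
)

```text
time: 1.95
eef_pos: [506.5, -403.1, 161.4]
tool_rot: [-180.0, 0.0, 89.9]
contact_force: [0.1, -0.4, -0.4]
grip_width: 1.0
```

```bash
cat >> h.py <<'E'
def tops(n,z,name=None,near=None,show=False):
    """bright can tops in wrist picture -> world centres by ellipse fit at height z"""
    o=get_obs();p=camera_params(n);im=capture(n)
    cv2.imwrite(f"pics/{name}.png",im)
    g=im.min(2);m=(g>130).astype(np.uint8)
    c,_=cv2.findContours(m,cv2.RETR_EXTERNAL,cv2.CHAIN_APPROX_NONE)
    print("tcp",np.round(o["eef_pos"],1),"t",round(o["time"],2),"expect px",np.round(proj(p,[near[0],near[1],z])))
    for k in c:
        if cv2.contourArea(k)<150: continue
        h=cv2.convexHull(k)
        (u,v),(a,b),_=cv2.fitEllipse(h)
        P=bp(p,(u,v),z)
        if np.hypot(P[0]-near[0],P[1]-near[1])>40: continue
        q=np.array([bp(p,x[0],z)[:2] for x in h]);ctr,r=cv2.minEnclosingCircle(q.astype(np.float32))
        print("px",round(u),round(v),"world",np.round(P[:2],1),"circ",np.round(ctr,1),"diam",round(2*r,1))
E
python3 -c "
from h import *
tops('wrist',58,'w1',(505.5,-402.7))"
```

```text
tcp [ 506.5 -403.1  161.4] t 1.95 expect px [278. 212.]
px 318 186 world [ 530.1 -386.2] circ [ 506.7 -422.2] diam 410.0
```

View pics/w1.png

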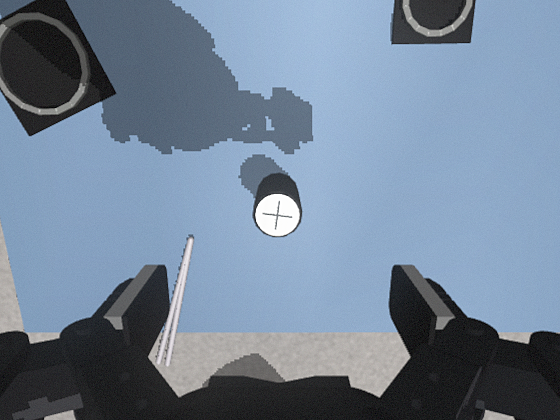

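The can top is at (277,214), within 2 px of where I expected it. I'll raise the threshold and get the number.

```bash
sed -i 's/g>130/g>195/' h.py; python3 -c "
from h import *
p=camera_params('wrist');print(bp(p,(277,214),58))
tops('wrist',58,'w1b',(505.5,-402.7))"
```

```text
[ 504.23237063 -404.48113751   58.        ]
tcp [ 505.6 -403.6  161.4] t 2.0 expect px [279. 211.]
px 278 214 world [ 505.1 -404.3] circ [ 505.  -404.5] diam 27.8
```

step_arm(
  increments=[
    [[-0.05, -0.1, 2.4], [0, 0, 0]],
    [[0, 0, 2.4], [0, 0, 0]],
    [[0, 0, 2.4], [0, 0, 0]],
    [[0, 0, 2.4], [0, 0, 0]],
    [[0, 0, 1.3], [0, 0, 0]],
  ],
)

```text
time: 2.55
eef_pos: [502.5, -404.3, 50.4]
tool_rot: [-179.9, -0.1, 89.8]
contact_force: [0.3, 0.2, 0.0]
grip_width: 1.0
```

step_arm(
  increments=[
    [[0, 0, 1.0], [0, 0, 0]],
    [[0, 0, 0], [0, 0, 0]],
    [[0, 0, 0], [0, 0, 0]],
  ],
)

```text
time: 2.85
eef_pos: [504.8, -404.8, 43.1]
tool_rot: [180.0, 0.0, 89.9]
contact_force: [0.6, 0.5, 0.5]
grip_width: 1.001
```

step_arm(
  increments=[
    [[0, 0, 0], [0, 0, 0]],
    [[0, 0, 0], [0, 0, 0]],
    [[0, 0, 0], [0, 0, 0]],
    [[0, 0, 0], [0, 0, 0]],
    [[0, 0, 0], [0, 0, 0]],
  ],
  jaw=-1,
  grip_force=40,
)

```text
time: 3.35
eef_pos: [505.0, -404.4, 43.0]
tool_rot: [180.0, 0.0, 90.0]
contact_force: [-0.8, 0.1, 2.6]
grip_width: 0.363
```

step_arm(
  increments=[
    [[0, 0, 0], [0, 0, 0]],
    [[0, 0, 0], [0, 0, 0]],
    [[0, 0, 0], [0, 0, 0]],
    [[0, 0, 0], [0, 0, 0]],
    [[0, 0, 0], [0, 0, 0]],
  ],
)

```text
time: 3.85
eef_pos: [505.0, -404.4, 43.0]
tool_rot: [180.0, 0.0, 90.0]
contact_force: [-0.8, 1.2, 5.1]
grip_width: 0.365
```

step_arm(
  increments=[
    [[0, 0, -1.5], [0, 0, 0]],
    [[0, 0, -2.5], [0, 0, 0]],
    [[0, 0, -2.5], [0, 0, 0]],
    [[0, 0, -2.5], [0, 0, 0]],
    [[0, 0, -2.5], [0, 0, 0]],
  ],
)

```text
time: 4.35
eef_pos: [504.3, -403.9, 157.4]
tool_rot: [-179.9, -0.1, 90.0]
contact_force: [-0.1, 0.3, -0.4]
grip_width: 0.365
```

step_arm(
  increments=[
    [[2.0, -0.6, 0], [0, 0, 0]],
    [[3.2, -1.2, 0], [0, 0, 0]],
    [[3.2, -1.2, 0], [0, 0, 0]],
    [[3.2, -1.2, 0], [0, 0, 0]],
    [[3.2, -1.2, 0], [0, 0, 0]],
  ],
)

```text
time: 4.85
eef_pos: [449.8, -254.8, 156.6]
tool_rot: [-180.0, -0.0, 90.0]
contact_force: [0.9, 0.4, -1.0]
grip_width: 0.363
```

step_arm(
  increments=[
    [[2.5, -1.0, 0], [0, 0, 0]],
    [[1.2, 0, 0], [0, 0, 0]],
    [[0, 0, 0], [0, 0, 0]],
    [[0, 0, 0], [0, 0, 0]],
  ],
)

```text
time: 5.25
eef_pos: [441.7, -220.0, 157.4]
tool_rot: [179.9, 0.1, 90.0]
contact_force: [-0.0, -0.2, -0.8]
grip_width: 0.365
```

```bash
cat >> h.py <<'E'
def lip(near,d,name):
    """fit grey lip circle (inner dia d) on world plane z=7 by rectifying wrist picture; near = rough centre"""
    o=get_obs();p=camera_params("wrist");im=capture("wrist");cv2.imwrite(f"pics/{name}.png",im)
    N=140;s=2.0 # px per mm, +-70mm
    src=np.float32([proj(p,[near[0]+x,near[1]+y,7]) for x,y in((-70,-70),(70,-70),(70,70),(-70,70))])
    M=cv2.getPerspectiveTransform(src,np.float32([(0,0),(280,0),(280,280),(0,280)]))
    w=cv2.warpPerspective(im,M,(280,280));cv2.imwrite(f"pics/{name}_r.png",w)
    g=w.min(2).astype(float);sat=w.max(2)-w.min(2).astype(int)
    L=((g>75)&(sat<30)).astype(np.float32)
    yy,xx=np.mgrid[-90:91,-90:91];r=np.hypot(xx,yy)/s
    k=((r>d/2)&(r<d/2+4)).astype(np.float32);k/=k.sum();k2=(r<d/2-2)|((r>d/2+6)&(r<d/2+8));k2=k2/k2.sum()
    R=cv2.filter2D(L,-1,k-k2.astype(np.float32),borderType=cv2.BORDER_CONSTANT)
    _,v,_,l=cv2.minMaxLoc(R)
    print("tcp",np.round(o["eef_pos"],1),"t",round(o["time"],2),"score",round(v,2),"centre",near[0]+l[0]/s-70,near[1]+l[1]/s-70,"px",np.round(proj(p,[near[0]+l[0]/s-70,near[1]+l[1]/s-70,7])))
E
python3 -c "
from h import *
lip((441,-149),48,'w2')
for d in(38,48,58,68): lip((441,-149),d,'w2b')"
```

```text
tcp [ 441.7 -220.   157.4] t 5.25 score 0.52 centre 439.5 -149.5 px [276.  96.]
tcp [ 441.7 -220.3  157.4] t 5.3 score 0.43 centre 435.5 -154.0 px [270. 102.]
tcp [ 441.6 -220.4  157.3] t 5.35 score 0.51 centre 439.5 -149.5 px [276.  95.]
tcp [ 441.4 -220.4  157.2] t 5.4 score 0.16 centre 495.0 -141.5 px [357.  83.]
tcp [ 441.3 -220.3  157.2] t 5.45 score 0.16 centre 493.5 -134.5 px [355.  72.]
```

View pics/w2.png

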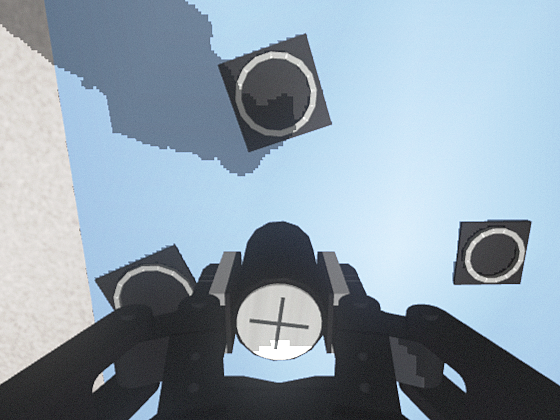

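The camera confirms the second dish as 48 mm at (276,96), world (439.5,-149.5). The can is held upright with its top at (279,321). I'll lower it now.

step_arm(
  increments=[
    [[1.5, 0, 0], [0, 0, 0]],
    [[2.5, -0.1, 0], [0, 0, 0]],
    [[2.1, -0.1, 0], [0, 0, 0]],
    [[1.0, 0, 2.0], [0, 0, 0]],
    [[0, 0, 2.5], [0, 0, 0]],
  ],
)

```text
time: 6.0
eef_pos: [439.6, -146.8, 112.8]
tool_rot: [179.9, 0.0, 90.1]
contact_force: [-0.3, -0.1, -1.2]
grip_width: 0.362
```

step_arm(
  increments=[
    [[0, 0, 2.5], [0, 0, 0]],
    [[0, 0, 2.0], [0, 0, 0]],
    [[0, 0, 0.8], [0, 0, 0]],
    [[0, 0, 0], [0, 0, 0]],
    [[0, 0, 0], [0, 0, 0]],
  ],
)

```text
time: 6.5
eef_pos: [439.3, -148.3, 59.9]
tool_rot: [180.0, 0.0, 90.0]
contact_force: [0.3, 0.5, -0.3]
grip_width: 0.363
```

step_arm(
  increments=[
    [[-0.1, 0, 0.5], [0, 0, 0]],
    [[0, 0, 0.5], [0, 0, 0]],
    [[0, 0, 0.2], [0, 0, 0]],
    [[0, 0, 0], [0, 0, 0]],
    [[0, 0, 0], [0, 0, 0]],
  ],
)

```text
time: 7.0
eef_pos: [438.8, -149.2, 47.3]
tool_rot: [-180.0, 0.0, 90.0]
contact_force: [-0.1, -0.7, -0.5]
grip_width: 0.367
```

step_arm(
  increments=[
    [[0, 0, 0.1], [0, 0, 0]],
    [[0, 0, 0], [0, 0, 0]],
    [[0, 0, 0], [0, 0, 0]],
  ],
)

```text
time: 7.3
eef_pos: [438.9, -149.2, 46.3]
tool_rot: [180.0, 0.0, 90.0]
contact_force: [0.6, -0.3, -1.0]
grip_width: 0.363
```

step_arm(
  increments=[
    [[0, 0, 0], [0, 0, 0]],
    [[0, 0, 0], [0, 0, 0]],
    [[0, 0, 0], [0, 0, 0]],
    [[0, 0, 0], [0, 0, 0]],
    [[0, 0, 0], [0, 0, 0]],
  ],
  jaw=1,
)

```text
time: 7.8
eef_pos: [438.9, -149.2, 46.3]
tool_rot: [180.0, 0.0, 90.0]
contact_force: [-0.4, 0.2, -0.1]
grip_width: 1.002
```

step_arm(
  increments=[
    [[0, 0, -1.0], [0, 0, 0]],
    [[0, 0, -2.5], [0, 0, 0]],
    [[0, 0, -2.5], [0, 0, 0]],
    [[0, 0, -2.5], [0, 0, 0]],
    [[0, 0, -2.5], [0, 0, 0]],
  ],
)

```text
time: 8.3
eef_pos: [438.8, -149.2, 158.1]
tool_rot: [180.0, 0.0, 90.0]
contact_force: [0.5, 0.2, 0.4]
grip_width: 0.998
```

step_arm(
  increments=[
    [[0.5, 3.0, 0], [0, 0, 0]],
    [[0.6, 4.0, 0], [0, 0, 0]],
    [[0.6, 4.0, 0], [0, 0, 0]],
    [[0.6, 4.0, 0], [0, 0, 0]],
    [[0.6, 4.0, 0], [0, 0, 0]],
  ],
)

```text
time: 8.8
eef_pos: [630.4, -120.0, 157.2]
tool_rot: [180.0, 0.0, 90.0]
contact_force: [0.3, -0.6, 0.3]
grip_width: 0.997
```

step_arm(
  increments=[
    [[0.6, 2.7, 0], [0, 0, 0]],
    [[0.5, 1.0, 0], [0, 0, 0]],
    [[0, 0, 0], [0, 0, 0]],
    [[0, 0, 0], [0, 0, 0]],
  ],
)

```text
time: 9.2
eef_pos: [664.8, -109.2, 156.3]
tool_rot: [-179.9, -0.0, 90.0]
contact_force: [-0.4, -0.3, -0.4]
grip_width: 1.0
```

```bash
python3 -c "
from h import *
tops('wrist',50,'w3',(666,-109))"
```

```text
tcp [ 664.8 -109.2  156.3] t 9.2 expect px [281. 211.]
px 280 213 world [ 665.5 -110. ] circ [ 665.6 -110.1] diam 19.4
```

View pics/w3.png

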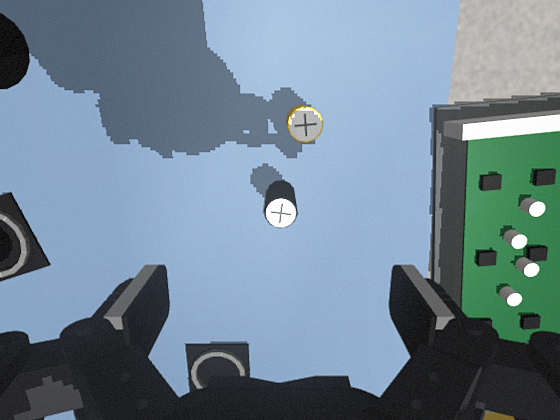

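The black can (22 mm) is at (280,213) and the yellow look-alike at (305,125) is clear of the fingers.

step_arm(
  increments=[
    [[-0.1, 0.1, 2.4], [0, 0, 0]],
    [[0, 0, 2.4], [0, 0, 0]],
    [[0, 0, 2.4], [0, 0, 0]],
    [[0, 0, 2.4], [0, 0, 0]],
    [[0, 0, 1.4], [0, 0, 0]],
  ],
)

```text
time: 9.75
eef_pos: [664.6, -110.6, 44.8]
tool_rot: [-179.8, -0.0, 89.9]
contact_force: [-0.5, 0.1, 0.2]
grip_width: 1.002
```

step_arm(
  increments=[
    [[0, 0, 0.9], [0, 0, 0]],
    [[0, 0, 0], [0, 0, 0]],
    [[0, 0, 0], [0, 0, 0]],
  ],
)

```text
time: 10.05
eef_pos: [667.3, -110.6, 38.3]
tool_rot: [179.9, 0.0, 90.0]
contact_force: [0.3, -0.6, 0.4]
grip_width: 1.004
```

step_arm(
  increments=[
    [[0, 0, 0], [0, 0, 0]],
    [[0, 0, 0], [0, 0, 0]],
    [[0, 0, 0], [0, 0, 0]],
    [[0, 0, 0], [0, 0, 0]],
    [[0, 0, 0], [0, 0, 0]],
  ],
  jaw=-1,
)

```text
time: 10.55
eef_pos: [667.1, -110.4, 37.7]
tool_rot: [180.0, 0.0, 90.0]
contact_force: [0.6, 0.4, 1.1]
grip_width: 0.246
```

step_arm(
  increments=[
    [[0, 0, 0], [0, 0, 0]],
    [[0, 0, 0], [0, 0, 0]],
    [[0, 0, 0], [0, 0, 0]],
    [[0, 0, 0], [0, 0, 0]],
  ],
)

```text
time: 10.95
eef_pos: [667.1, -110.4, 37.7]
tool_rot: [180.0, 0.0, 90.0]
contact_force: [-0.5, -0.2, 4.0]
grip_width: 0.251
```

step_arm(
  increments=[
    [[0, 0, -1.5], [0, 0, 0]],
    [[0, 0, -2.5], [0, 0, 0]],
    [[0, 0, -2.5], [0, 0, 0]],
    [[0, 0, -2.5], [0, 0, 0]],
    [[0, 0, -2.5], [0, 0, 0]],
  ],
)

```text
time: 11.45
eef_pos: [666.6, -110.3, 153.8]
tool_rot: [-180.0, 0.0, 90.0]
contact_force: [-0.3, -0.2, 0.0]
grip_width: 0.241
```

step_arm(
  increments=[
    [[-2.0, -0.6, 0], [0, 0, 0]],
    [[-3.5, -1.0, 0], [0, 0, 0]],
    [[-3.5, -1.0, 0], [0, 0, 0]],
    [[-3.5, -1.0, 0], [0, 0, 0]],
    [[-3.5, -1.0, 0], [0, 0, 0]],
  ],
)

```text
time: 11.95
eef_pos: [620.2, -271.4, 153.0]
tool_rot: [180.0, 0.0, 90.0]
contact_force: [0.2, 0.4, 0.2]
grip_width: 0.245
```

step_arm(
  increments=[
    [[-3.5, -0.6, 0], [0, 0, 0]],
    [[-2.3, -0.4, 0], [0, 0, 0]],
    [[-1.0, 0, 0], [0, 0, 0]],
    [[0, 0, 0], [0, 0, 0]],
    [[0, 0, 0], [0, 0, 0]],
  ],
)

```text
time: 12.45
eef_pos: [610.9, -337.3, 152.3]
tool_rot: [-180.0, -0.0, 90.0]
contact_force: [0.7, -0.5, -1.2]
grip_width: 0.248
```

```bash
python3 -c "
from h import *
for d in(38,48): lip((611,-268),d,'w4_%d'%d)"
```

```text
tcp [ 610.9 -337.3  152.3] t 12.45 score 0.68 centre 611.0 -270.5 px [279. 102.]
tcp [ 611.  -336.8  152.3] t 12.5 score 0.19 centre 616.5 -270.5 px [287. 102.]
```

View pics/w4_38.png

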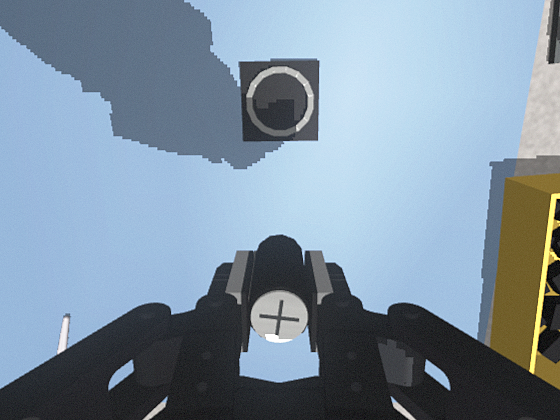

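Dish38 is confirmed at px (279,102), world (611,-270.5), and the 22 mm can is held straight at (279,313).

step_arm(
  increments=[
    [[1.5, 0, 0], [0, 0, 0]],
    [[2.5, 0, 0], [0, 0, 0]],
    [[2.0, 0, 0], [0, 0, 0]],
    [[0.6, 0, 2.0], [0, 0, 0]],
    [[0, 0, 2.5], [0, 0, 0]],
  ],
)

```text
time: 13.05
eef_pos: [612.2, -269.4, 108.9]
tool_rot: [179.8, 0.1, 90.2]
contact_force: [0.1, -0.6, -1.3]
grip_width: 0.246
```

step_arm(
  increments=[
    [[0, 0, 2.5], [0, 0, 0]],
    [[0, 0, 2.0], [0, 0, 0]],
    [[0, 0, 0.8], [0, 0, 0]],
    [[0, 0, 0], [0, 0, 0]],
    [[0, 0, 0], [0, 0, 0]],
  ],
)

```text
time: 13.55
eef_pos: [611.4, -271.9, 55.3]
tool_rot: [179.9, 0.0, 90.0]
contact_force: [-0.1, -0.8, -0.3]
grip_width: 0.244
```

step_arm(
  increments=[
    [[0.1, 0, 0.5], [0, 0, 0]],
    [[0, 0, 0.5], [0, 0, 0]],
    [[0, 0, 0.35], [0, 0, 0]],
    [[0, 0, 0], [0, 0, 0]],
    [[0, 0, 0], [0, 0, 0]],
  ],
)

```text
time: 14.05
eef_pos: [610.7, -271.4, 40.8]
tool_rot: [-180.0, 0.0, 90.0]
contact_force: [-0.5, 0.4, -0.6]
grip_width: 0.242
```

step_arm(
  increments=[
    [[0, 0, 0.05], [0, 0, 0]],
    [[0, 0, 0], [0, 0, 0]],
    [[0, 0, 0], [0, 0, 0]],
  ],
)

```text
time: 14.35
eef_pos: [610.7, -271.4, 40.7]
tool_rot: [180.0, 0.0, 90.0]
contact_force: [-0.8, 0.9, 3.8]
grip_width: 0.246
```

The can is on the dish floor (3.8 N contact). I'll release it and go to the 52 mm can.

step_arm(
  increments=[
    [[0, 0, 0], [0, 0, 0]],
    [[0, 0, 0], [0, 0, 0]],
    [[0, 0, 0], [0, 0, 0]],
    [[0, 0, 0], [0, 0, 0]],
    [[0, 0, 0], [0, 0, 0]],
  ],
  jaw=1,
)

```text
time: 14.85
eef_pos: [610.8, -271.3, 40.1]
tool_rot: [-180.0, -0.0, 90.0]
contact_force: [0.1, 0.3, -0.6]
grip_width: 1.0
```

step_arm(
  increments=[
    [[0, 0, -1.5], [0, 0, 0]],
    [[0, 0, -2.8], [0, 0, 0]],
    [[0, 0, -2.8], [0, 0, 0]],
    [[0, 0, -2.8], [0, 0, 0]],
    [[0, 0, -2.8], [0, 0, 0]],
  ],
)

```text
time: 15.35
eef_pos: [610.9, -271.3, 169.8]
tool_rot: [179.9, 0.0, 90.0]
contact_force: [0.7, 0.2, -0.1]
grip_width: 1.0
```

step_arm(
  increments=[
    [[2.0, -1.0, 0], [0, 0, 0]],
    [[3.8, -2.1, 0], [0, 0, 0]],
    [[3.8, -2.1, 0], [0, 0, 0]],
    [[3.8, -2.1, 0], [0, 0, 0]],
    [[3.8, -2.1, 0], [0, 0, 0]],
  ],
)

```text
time: 15.85
eef_pos: [516.2, -98.1, 168.6]
tool_rot: [179.9, 0.0, 89.9]
contact_force: [1.5, 0.4, 0.2]
grip_width: 0.999
```

step_arm(
  increments=[
    [[3.8, -2.1, 0], [0, 0, 0]],
    [[3.3, -2.0, 0], [0, 0, 0]],
    [[2.0, -0.8, 0], [0, 0, 0]],
    [[0, 0, 0], [0, 0, 0]],
    [[0, 0, 0], [0, 0, 0]],
  ],
)

```text
time: 16.35
eef_pos: [468.6, -8.2, 168.5]
tool_rot: [179.9, 0.1, 90.0]
contact_force: [0.3, -0.5, 0.2]
grip_width: 1.001
```

```bash
python3 -c "
from h import *
tops('wrist',75,'w5',(468,-8))"
```

```text
tcp [468.6  -8.2 168.5] t 16.35 expect px [278. 217.]
px 276 217 world [466.7  -7.8] circ [466.7  -8.4] diam 45.0
```

step_arm(
  increments=[
    [[0, -0.15, 2.0], [0, 0, 0]],
    [[0, 0, 2.4], [0, 0, 0]],
    [[0, 0, 2.4], [0, 0, 0]],
    [[0, 0, 2.2], [0, 0, 0]],
    [[0, 0, 1.5], [0, 0, 0]],
  ],
)

```text
time: 16.9
eef_pos: [466.7, -9.5, 60.9]
tool_rot: [-179.9, 0.0, 89.9]
contact_force: [0.9, 0.1, 0.4]
grip_width: 1.003
```

step_arm(
  increments=[
    [[0, 0, 0.9], [0, 0, 0]],
    [[0, 0, 0], [0, 0, 0]],
    [[0, 0, 0], [0, 0, 0]],
  ],
)

```text
time: 17.2
eef_pos: [467.1, -8.8, 53.7]
tool_rot: [180.0, 0.0, 89.9]
contact_force: [-0.0, 0.4, 0.2]
grip_width: 1.0
```

step_arm(
  increments=[
    [[0, 0, 0], [0, 0, 0]],
    [[0, 0, 0], [0, 0, 0]],
    [[0, 0, 0], [0, 0, 0]],
    [[0, 0, 0], [0, 0, 0]],
    [[0, 0, 0], [0, 0, 0]],
  ],
  jaw=-1,
  grip_force=50,
)

```text
time: 17.7
eef_pos: [467.1, -8.3, 54.2]
tool_rot: [179.9, 0.0, 90.0]
contact_force: [-1.6, 0.7, 6.3]
grip_width: 0.594
```

step_arm(
  increments=[
    [[0, 0, 0], [0, 0, 0]],
    [[0, 0, 0], [0, 0, 0]],
    [[0, 0, 0], [0, 0, 0]],
    [[0, 0, 0], [0, 0, 0]],
  ],
)

```text
time: 18.1
eef_pos: [467.1, -8.4, 54.3]
tool_rot: [179.9, 0.0, 90.0]
contact_force: [-1.7, -0.1, 6.4]
grip_width: 0.601
```

step_arm(
  increments=[
    [[0, 0, -1.5], [0, 0, 0]],
    [[0, 0, -2.5], [0, 0, 0]],
    [[0, 0, -2.7], [0, 0, 0]],
    [[0, 0, -2.7], [0, 0, 0]],
    [[0, 0, -2.4], [0, 0, 0]],
  ],
)

```text
time: 18.6
eef_pos: [466.3, -8.1, 172.5]
tool_rot: [180.0, 0.0, 90.0]
contact_force: [-0.4, -0.9, -0.7]
grip_width: 0.597
```

step_arm(
  increments=[
    [[2.0, 1.3, 0], [0, 0, 0]],
    [[3.2, 2.3, 0], [0, 0, 0]],
    [[3.2, 2.3, 0], [0, 0, 0]],
    [[3.2, 2.3, 0], [0, 0, 0]],
    [[3.2, 2.3, 0], [0, 0, 0]],
  ],
)

```text
time: 19.1
eef_pos: [572.0, 141.2, 171.1]
tool_rot: [-180.0, 0.0, 90.0]
contact_force: [1.2, -0.1, -0.6]
grip_width: 0.593
```

step_arm(
  increments=[
    [[3.0, 2.2, 0], [0, 0, 0]],
    [[2.1, 1.1, 0], [0, 0, 0]],
    [[0, 0, 0], [0, 0, 0]],
    [[0, 0, 0], [0, 0, 0]],
  ],
)

```text
time: 19.5
eef_pos: [604.0, 191.1, 170.4]
tool_rot: [-179.9, 0.0, 90.0]
contact_force: [-0.5, -0.1, -2.1]
grip_width: 0.597
```

```bash
python3 -c "
from h import *
for d in(68,58): lip((605,281),d,'w6_%d'%d)"
```

```text
tcp [604.  191.1 170.4] t 19.5 score 0.57 centre 604.0 281.5 px [280.  67.]
tcp [603.8 190.4 170.7] t 19.55 score 0.43 centre 598.5 279.0 px [272.  70.]
```

View pics/w6_68.png

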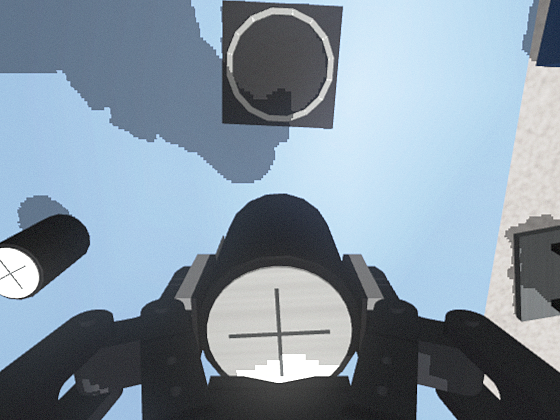

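Dish68 is at px (280,66), world (604,281.5), and the can is upright in the grip.

step_arm(
  increments=[
    [[1.5, 0, 0], [0, 0, 0]],
    [[2.7, 0, 0], [0, 0, 0]],
    [[2.7, 0, 0], [0, 0, 0]],
    [[1.5, 0, 0.5], [0, 0, 0]],
    [[0.7, 0, 2.0], [0, 0, 0]],
  ],
)

```text
time: 20.1
eef_pos: [605.8, 283.8, 148.4]
tool_rot: [179.7, -0.1, 90.0]
contact_force: [0.2, -0.3, -1.6]
grip_width: 0.599
```

step_arm(
  increments=[
    [[0, 0, 2.5], [0, 0, 0]],
    [[0, 0, 2.5], [0, 0, 0]],
    [[0, 0, 2.0], [0, 0, 0]],
    [[0, 0, 0.6], [0, 0, 0]],
    [[0, 0, 0], [0, 0, 0]],
  ],
)

```text
time: 20.6
eef_pos: [603.7, 281.3, 69.1]
tool_rot: [-179.9, 0.1, 89.9]
contact_force: [0.0, -1.2, -2.2]
grip_width: 0.597
```

step_arm(
  increments=[
    [[0, 0, 0], [0, 0, 0]],
    [[0, 0, 0], [0, 0, 0]],
  ],
)

```text
time: 20.8
eef_pos: [605.6, 282.0, 71.9]
tool_rot: [179.9, -0.0, 90.0]
contact_force: [-0.7, 0.1, -1.3]
grip_width: 0.602
```

step_arm(
  increments=[
    [[0, -0.1, 0.4], [0, 0, 0]],
    [[0, 0, 0.4], [0, 0, 0]],
    [[0, 0, 0.2], [0, 0, 0]],
    [[0, 0, 0], [0, 0, 0]],
    [[0, 0, 0], [0, 0, 0]],
  ],
)

```text
time: 21.3
eef_pos: [603.5, 281.7, 60.1]
tool_rot: [-180.0, 0.0, 90.0]
contact_force: [0.4, 0.0, -1.9]
grip_width: 0.596
```

step_arm(
  increments=[
    [[0, 0, 0], [0, 0, 0]],
    [[0, 0, 0], [0, 0, 0]],
  ],
)

```text
time: 21.5
eef_pos: [603.7, 281.7, 60.4]
tool_rot: [180.0, 0.0, 90.0]
contact_force: [0.6, -0.9, -1.4]
grip_width: 0.596
```

step_arm(
  increments=[
    [[0, 0, 0.15], [0, 0, 0]],
    [[0, 0, 0.1], [0, 0, 0]],
    [[0, 0, 0], [0, 0, 0]],
    [[0, 0, 0], [0, 0, 0]],
  ],
)

```text
time: 21.9
eef_pos: [603.6, 281.7, 57.7]
tool_rot: [-180.0, 0.0, 90.0]
contact_force: [0.1, 1.1, -1.4]
grip_width: 0.595
```

step_arm(
  increments=[
    [[0, 0, 0.05], [0, 0, 0]],
    [[0, 0, 0], [0, 0, 0]],
    [[0, 0, 0], [0, 0, 0]],
  ],
)

```text
time: 22.2
eef_pos: [603.7, 281.7, 57.4]
tool_rot: [180.0, -0.0, 90.0]
contact_force: [0.6, 0.6, -1.1]
grip_width: 0.598
```

step_arm(
  increments=[
    [[0, 0, 0], [0, 0, 0]],
    [[0, 0, 0], [0, 0, 0]],
    [[0, 0, 0], [0, 0, 0]],
    [[0, 0, 0], [0, 0, 0]],
    [[0, 0, 0], [0, 0, 0]],
  ],
  jaw=1,
)

```text
time: 22.7
eef_pos: [603.7, 281.7, 57.3]
tool_rot: [180.0, 0.0, 90.0]
contact_force: [-1.0, -0.6, -0.4]
grip_width: 0.999
```

step_arm(
  increments=[
    [[0, 0, -1.0], [0, 0, 0]],
    [[0, 0, -2.5], [0, 0, 0]],
    [[0, 0, -2.8], [0, 0, 0]],
    [[0, 0, -2.8], [0, 0, 0]],
    [[0, 0, -2.0], [0, 0, 0]],
  ],
)

```text
time: 23.2
eef_pos: [604.3, 282.0, 171.4]
tool_rot: [179.8, -0.0, 90.0]
contact_force: [0.2, 0.5, 0.8]
grip_width: 1.004
```

step_arm(
  increments=[
    [[-2.0, -2.7, 0], [0, 0, 0]],
    [[-2.6, -3.5, 0], [0, 0, 0]],
    [[-2.6, -3.5, 0], [0, 0, 0]],
    [[-2.6, -3.5, 0], [0, 0, 0]],
    [[-2.0, -2.8, 0], [0, 0, 0]],
  ],
)

```text
time: 23.7
eef_pos: [441.5, 162.7, 168.9]
tool_rot: [180.0, 0.0, 90.0]
contact_force: [-0.6, -0.5, 0.7]
grip_width: 1.0
```

step_arm(
  increments=[
    [[-1.5, -1.7, 0], [0, 0, 0]],
    [[0, 0, 0], [0, 0, 0]],
    [[0, 0, 0], [0, 0, 0]],
    [[0, 0, 0], [0, 0, 0]],
  ],
)

```text
time: 24.1
eef_pos: [427.9, 149.3, 168.9]
tool_rot: [179.9, -0.0, 90.0]
contact_force: [0.1, 0.7, 0.2]
grip_width: 0.996
```

```bash
python3 -c "
from h import *
tops('wrist',66,'w7',(427,149))"
```

```text
tcp [427.9 149.3 168.9] t 24.1 expect px [277. 213.]
px 275 214 world [425.6 149. ] circ [425.6 148.6] diam 36.4
```

Target (426,149). I'll go down to about 48.

step_arm(
  increments=[
    [[0, -0.2, 2.0], [0, 0, 0]],
    [[0, 0, 2.5], [0, 0, 0]],
    [[0, 0, 2.5], [0, 0, 0]],
    [[0, 0, 2.5], [0, 0, 0]],
    [[0, 0, 1.6], [0, 0, 0]],
  ],
)

```text
time: 24.65
eef_pos: [424.5, 149.2, 55.4]
tool_rot: [-179.9, 0.0, 90.0]
contact_force: [-0.8, -0.2, 0.7]
grip_width: 1.001
```

step_arm(
  increments=[
    [[0, 0, 0.9], [0, 0, 0]],
    [[0, 0, 0], [0, 0, 0]],
    [[0, 0, 0], [0, 0, 0]],
    [[0, 0, 0], [0, 0, 0]],
  ],
)

```text
time: 25.05
eef_pos: [425.6, 149.0, 49.1]
tool_rot: [179.9, -0.0, 90.0]
contact_force: [-0.2, -0.3, 0.8]
grip_width: 1.002
```

step_arm(
  increments=[
    [[0, 0, 0], [0, 0, 0]],
    [[0, 0, 0], [0, 0, 0]],
    [[0, 0, 0], [0, 0, 0]],
    [[0, 0, 0], [0, 0, 0]],
    [[0, 0, 0], [0, 0, 0]],
  ],
  jaw=-1,
)

```text
time: 25.55
eef_pos: [425.0, 148.9, 48.9]
tool_rot: [179.9, -0.0, 90.0]
contact_force: [-1.7, -0.3, 6.8]
grip_width: 0.481
```

step_arm(
  increments=[
    [[0, 0, 0], [0, 0, 0]],
    [[0, 0, 0], [0, 0, 0]],
    [[0, 0, 0], [0, 0, 0]],
    [[0, 0, 0], [0, 0, 0]],
  ],
)

```text
time: 25.95
eef_pos: [425.0, 148.9, 48.9]
tool_rot: [179.9, -0.0, 90.0]
contact_force: [-0.2, -0.6, 6.3]
grip_width: 0.482
```

step_arm(
  increments=[
    [[0, 0, -1.5], [0, 0, 0]],
    [[0, 0, -2.5], [0, 0, 0]],
    [[0, 0, -2.7], [0, 0, 0]],
    [[0, 0, -2.7], [0, 0, 0]],
    [[0, 0, -2.4], [0, 0, 0]],
  ],
)

```text
time: 26.45
eef_pos: [424.3, 148.8, 167.3]
tool_rot: [-180.0, 0.0, 90.0]
contact_force: [0.7, 0.2, -0.7]
grip_width: 0.479
```

step_arm(
  increments=[
    [[-2.0, -0.3, 0], [0, 0, 0]],
    [[-3.5, -0.4, 0], [0, 0, 0]],
    [[-4.0, -0.4, 0], [0, 0, 0]],
    [[-4.0, -0.4, 0], [0, 0, 0]],
    [[-4.0, -0.4, 0], [0, 0, 0]],
  ],
)

```text
time: 26.95
eef_pos: [404.8, -27.4, 166.1]
tool_rot: [-180.0, -0.0, 90.0]
contact_force: [1.6, -0.8, -1.6]
grip_width: 0.485
```

step_arm(
  increments=[
    [[-4.0, -0.6, 0], [0, 0, 0]],
    [[-4.0, -0.6, 0], [0, 0, 0]],
    [[-4.0, -0.6, 0], [0, 0, 0]],
    [[-4.0, -0.6, 0], [0, 0, 0]],
    [[-4.0, -0.6, 0], [0, 0, 0]],
  ],
)

```text
time: 27.45
eef_pos: [374.5, -227.6, 166.1]
tool_rot: [-180.0, -0.0, 89.9]
contact_force: [1.2, -0.3, -1.0]
grip_width: 0.481
```

step_arm(
  increments=[
    [[-4.0, -0.8, 0], [0, 0, 0]],
    [[-4.0, -0.8, 0], [0, 0, 0]],
    [[-4.0, -0.8, 0], [0, 0, 0]],
    [[-3.5, -0.8, 0], [0, 0, 0]],
    [[-1.5, -0.5, 0], [0, 0, 0]],
  ],
)

```text
time: 27.95
eef_pos: [337.4, -399.1, 165.8]
tool_rot: [180.0, 0.1, 89.8]
contact_force: [0.2, 0.2, -1.9]
grip_width: 0.483
```

step_arm(
  increments=[
    [[0, 0, 0], [0, 0, 0]],
    [[0, 0, 0], [0, 0, 0]],
    [[0, 0, 0], [0, 0, 0]],
  ],
)

```text
time: 28.25
eef_pos: [338.3, -394.4, 166.1]
tool_rot: [-180.0, -0.1, 90.0]
contact_force: [-0.4, 0.3, -2.1]
grip_width: 0.48
```

```bash
python3 -c "
from h import *
for d in(58,68): lip((339,-312),d,'w8_%d'%d)"
```

```text
tcp [ 338.3 -394.4  166.1] t 28.25 score 0.53 centre 340.5 -312.5 px [282.  79.]
tcp [ 338.5 -394.5  166.3] t 28.3 score 0.26 centre 316.0 -321.5 px [248.  92.]
```

View pics/w8_58.png

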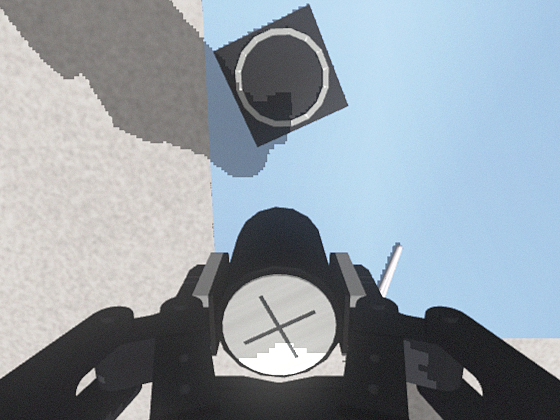

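Dish58 is at px (282,77), world (340.5,-312.5), and the 42 mm can is upright.

step_arm(
  increments=[
    [[1.5, 0.1, 0], [0, 0, 0]],
    [[2.7, 0.1, 0], [0, 0, 0]],
    [[2.5, 0, 0], [0, 0, 0]],
    [[1.5, 0, 0.5], [0, 0, 0]],
    [[0, 0, 2.0], [0, 0, 0]],
  ],
)

```text
time: 28.85
eef_pos: [341.0, -311.5, 142.8]
tool_rot: [179.9, 0.1, 90.1]
contact_force: [0.7, -0.7, -1.9]
grip_width: 0.479
```

step_arm(
  increments=[
    [[0, 0, 2.5], [0, 0, 0]],
    [[0, 0, 2.5], [0, 0, 0]],
    [[0, 0, 2.0], [0, 0, 0]],
    [[0, 0, 0.6], [0, 0, 0]],
    [[0, 0, 0], [0, 0, 0]],
  ],
)

```text
time: 29.35
eef_pos: [339.9, -312.6, 64.9]
tool_rot: [-179.9, -0.1, 90.0]
contact_force: [0.1, 0.2, -1.5]
grip_width: 0.477
```

step_arm(
  increments=[
    [[0, 0, 0], [0, 0, 0]],
    [[0, 0, 0], [0, 0, 0]],
    [[0, 0, 0], [0, 0, 0]],
  ],
)

```text
time: 29.65
eef_pos: [340.8, -314.7, 66.3]
tool_rot: [179.9, 0.1, 90.0]
contact_force: [0.3, 0.3, -1.5]
grip_width: 0.484
```

Aim for z about 52.3.

step_arm(
  increments=[
    [[0.1, 0, 0.5], [0, 0, 0]],
    [[0, 0, 0.4], [0, 0, 0]],
    [[0, 0, 0.2], [0, 0, 0]],
    [[0, 0, 0], [0, 0, 0]],
    [[0, 0, 0], [0, 0, 0]],
  ],
)

```text
time: 30.15
eef_pos: [340.2, -313.1, 54.1]
tool_rot: [-180.0, -0.0, 90.0]
contact_force: [0.3, 0.0, -1.9]
grip_width: 0.482
```

step_arm(
  increments=[
    [[0, 0, 0], [0, 0, 0]],
    [[0, 0, 0], [0, 0, 0]],
  ],
)

```text
time: 30.35
eef_pos: [340.3, -313.2, 54.4]
tool_rot: [180.0, 0.0, 90.0]
contact_force: [0.3, 0.1, -1.7]
grip_width: 0.479
```

step_arm(
  increments=[
    [[0, 0, 0.15], [0, 0, 0]],
    [[0, 0, 0.05], [0, 0, 0]],
    [[0, 0, 0], [0, 0, 0]],
    [[0, 0, 0], [0, 0, 0]],
  ],
)

```text
time: 30.75
eef_pos: [340.3, -313.1, 52.3]
tool_rot: [180.0, 0.0, 90.0]
contact_force: [-0.2, -0.4, -2.5]
grip_width: 0.474
```

step_arm(
  increments=[
    [[0, 0, 0], [0, 0, 0]],
    [[0, 0, 0], [0, 0, 0]],
    [[0, 0, 0], [0, 0, 0]],
    [[0, 0, 0], [0, 0, 0]],
    [[0, 0, 0], [0, 0, 0]],
  ],
  jaw=1,
)

```text
time: 31.25
eef_pos: [340.3, -313.2, 52.4]
tool_rot: [180.0, 0.0, 90.0]
contact_force: [-0.5, 0.0, -0.2]
grip_width: 0.997
```

step_arm(
  increments=[
    [[0, 0, -1.0], [0, 0, 0]],
    [[0, 0, -2.5], [0, 0, 0]],
    [[0, 0, -3.0], [0, 0, 0]],
    [[0, 0, -4.0], [0, 0, 0]],
    [[0, 0, -4.0], [0, 0, 0]],
  ],
)

```text
time: 31.75
eef_pos: [340.0, -312.7, 199.2]
tool_rot: [-180.0, -0.0, 90.0]
contact_force: [0.1, -1.0, -0.6]
grip_width: 0.996
```

step_arm(
  increments=[
    [[-3, 0, -3.0], [0, 0, 0]],
    [[-4, 0, -1.0], [0, 0, 0]],
    [[-4, 0, 0], [0, 0, 0]],
    [[-4, 0, 0], [0, 0, 0]],
    [[-4, 0, 0], [0, 0, 0]],
  ],
)

```text
time: 32.25
eef_pos: [340.0, -504.6, 238.5]
tool_rot: [180.0, 0.1, 90.0]
contact_force: [1.3, -0.2, -0.3]
grip_width: 1.001
```

step_arm(
  increments=[
    [[0, 0, 0], [0, 0, 0]],
    [[0, 0, 0], [0, 0, 0]],
    [[0, 0, 0], [0, 0, 0]],
  ],
)

```text
time: 32.55
eef_pos: [340.1, -502.1, 237.6]
tool_rot: [-180.0, -0.0, 90.0]
contact_force: [0.5, -0.3, -0.4]
grip_width: 0.999
```

```bash
python3 - <<'E'
from h import *
p=camera_params("scene");a=capture("scene");s=camera_params("side");b=capture("side")
D=[("32",(439.5,-149.5),58),("22",(611,-270.5),50),("52",(604,281.5),75),("42",(340.5,-312.5),66)]
t=[]
for n,c,h in D:
    u=proj(p,[*c,30]).round().astype(int);v=proj(s,[*c,30]).round().astype(int)
    row=[]
    for im,q,k in((a,u,p),(b,v,s)):
        P=cv2.copyMakeBorder(im,40,40,40,40,cv2.BORDER_CONSTANT)[q[1]:q[1]+80,q[0]:q[0]+80] if 0<=q[0]<560 and 0<=q[1]<420 else np.zeros((80,80,3),np.uint8)
        row.append(cv2.resize(P,(195,195),interpolation=cv2.INTER_CUBIC))
    t.append(np.vstack(row))
    g=a.min(2);m=np.zeros_like(g);w=proj(p,[*c,h+3]).round().astype(int);m[w[1]-12:w[1]+12,w[0]-12:w[0]+12]=1
    M=cv2.moments(((g>150)&(m>0)).astype(np.uint8),True)
    print(n,"top world (scene cam)",np.round(bp(p,(M["m10"]/M["m00"],M["m01"]/M["m00"]),h+3),1) if M["m00"] else None)
cv2.imwrite("pics/final.png",np.hstack(t));cv2.imwrite("pics/scene_end.png",a)
E
```

```text
32 top world (scene cam) [ 439.4 -147.1   61. ]
22 top world (scene cam) [ 610.4 -269.1   53. ]
52 top world (scene cam) [603.1 285.2  78. ]
42 top world (scene cam) [ 340.2 -311.1   69. ]
```

View pics/final.png

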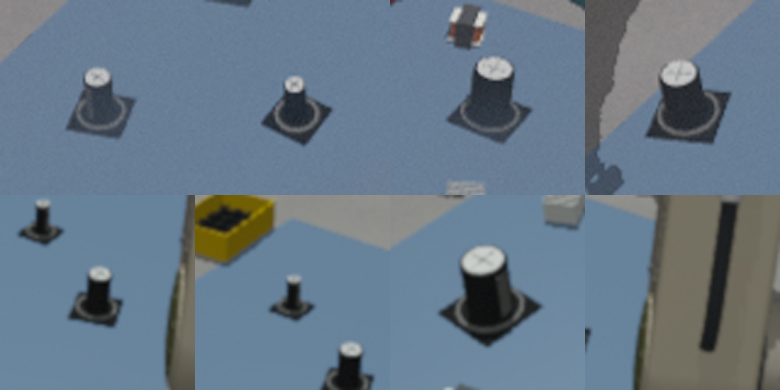

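View pics/scene_end.png

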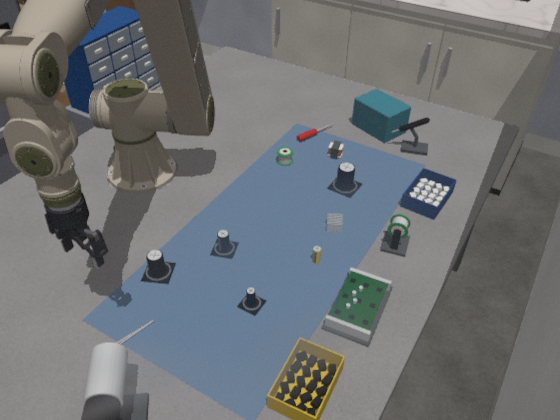

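All four cans stand upright inside their lips: the 52 at (346,175), 32 at (224,240), 22 at (251,296) and 42 at (156,262). The transformer (336,150), reel (285,156) and yellow can (317,255) are where they were. The arm is clear, so I'm handing the job in.

```bash
python3 -c "
from plant import *
print(sign_off(), get_obs()['time'])"
```

```text
the job is handed in; nothing more can be done
the job is handed in; nothing more can be done
```

All four can capacitors stand upright and released in the dishes of their own size rank, and I handed the job in at about 33 s of the 93 s allowed. The sign-off gave no verdict.

**Method:** I ranked the cans and dishes from the scene and side pictures. Before each move I took one wrist view to fix the can or dish position. Each can was lowered to about its dish floor before I opened the jaws.

**Final checks:**
- The scene picture shows all four cans upright inside their lips. The side picture agrees for three of them, but the arm hid the 42 mm can from that camera.
- The scene camera puts the can tops 1.5 to 4 mm from the dish centres measured at the wrist, against 12 mm allowed. The worst is the 52 mm can, at about 4 mm.
- Only the 22 mm can clearly pressed on its floor (3.8 N). I released the other three by computed height, about 0.2 to 0.5 mm above the floor.
- The transformer, reel and yellow look-alike appear at the same pixels as at the start.

**Disagreement:** the first scene and side estimates differed by about 4 to 7 mm, so I used the wrist measurements instead.

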